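# Proof-load a soldered shell on the dead-weight tester

### The arm

A 6-joint arm with a two-finger parallel gripper is mounted at the origin on the work surface. World frame = base frame: x ahead of the robot, y to its left, z up, the work surface at z = 0. Lengths are in mm, angles in rad, forces in N, time in s.
With the tool pointing down it reaches from about 400 to 825 mm from the base axis. Payload 7 kg.
Tool frame: the origin (TCP) lies midway between the tips of the shut fingers; the grasp point (between the pads) lies 19 mm behind it; z points along the fingers, y is the line along which they close (so a half turn about z gives the same grasp; the last joint's range is limited). The gripper opens to 88 mm and grips with 3 to 60 N. Pads are 19 mm wide; open, the fingers measure 130 mm over their backs; the gripper's body (78 mm by 193 mm) begins 47 mm behind the grasp point.
Start: joints at [1.486, 0.359, 0.012, 0, -1.224, -0.288], TCP at [245.859, 628.609, 226.561] pointing down, gripper open.
Joint ranges: [-3.07, 3.07], [-1.43, 2.12], [-1.02, 1.25], [-3.03, 1.67], [-3.05, -0], [-3.03, 3.03]. Speed limits (rad/s): [2.39, 2.39, 3.01, 3.14, 3.14, 3.14].

### API

Orientations are given as a unit quaternion [x, y, z, w].
In Python, from plant import move_ptp, line_to, move_joints, move_gripper, pause, solve_ik, camera, get_calibration, Unreachable, close_job, find_in, masks_of, current_t, current_joint_pos, current_qvel, current_tau, current_tcp_pos, current_eef_rot, current_contact_force, current_moment, current_width, current_finger_force gives the robot as it stands. Calls block until the motion is done:
- move_ptp(position, orientation): joint-space move of the TCP to a pose.
- line_to(position, velocity=150, ori=None): straight line of the TCP; ori=None keeps the orientation; velocity is the mean speed in mm/s.
- move_joints(angles): joint-space move.
- move_gripper(opening, force=None): finger opening in mm; force is the grip in N (None keeps the last); returns when the fingers have stopped.
- pause(seconds).
- solve_ik(position, orientation): joint angles nearest the present ones, or None.
- camera(name): name is "scene" or "side" or "wrist"; returns the picture (420x560x3 uint8, red, green, blue); there is no depth.
- get_calibration(name): a dict with "fx", "fy", "cx", "cy" (pixels), "view" (4x4, takes a point from world to camera coordinates); the wrist camera has in their place "T_tool_cam" (4x4, takes a point from camera to tool coordinates, whose origin is the TCP and whose axes are the flange's). Camera axes: x right, y up, looking along -z (the intrinsics and any distortion apply to the point x, -y, -z); pixel columns grow to the right and rows downward; lengths in mm; the calibration is good to about 2 mm. The wrist camera is an equidistant fisheye: a pixel r from the principal point sees the ray r / f radians off the axis. A picture is of the moment at which its call begins: read the wrist's pose just before it. get_calibration takes no time and is no camera call.
A pose or a line that the arm cannot do raises Unreachable and nothing moves.
- close_job(): hands the job in; it is judged then, once.
Trained networks look in the newest picture that a camera, given by its name, has taken for a name from the list of things; names that differ only in an ending like _2 or _b are one class to them, and where a whole thing is asked for, a point or a joint stands for the part that bears it (a point fixed in the world has none). Each returns a list of dicts, best first, with "conf" (0 to 1); they miss things now and then, are a little off and sometimes report something else, mostly with a low value. They report only what shows in the picture. A call takes as long as a camera call.
- find_in(camera, target): "point" ([column, row] in pixels, amid what is visible of it).
- masks_of(camera, target): "mask" (420x560 bool, what is visible of it) and "point" ([column, row] in pixels, amid what is visible of it).
Readings, each from a call of its own:
- current_t(): time.
- current_joint_pos(): joint angles.
- current_qvel(): joint speeds.
- current_tau(): joint torques, N m.
- current_tcp_pos(): TCP position.
- current_eef_rot(): TCP orientation.
- current_contact_force(): force on the tool from outside, world axes, zero at the start.
- current_moment(): the same for the moment, N m.
- current_width(): finger opening in mm.
- current_finger_force(): force on a finger pad.
Only numpy, scipy, OpenCV 4.12 (cv2) and the standard library are available. Lean on these libraries where they do the work, as an engineer would, in place of code of your own. Each camera call takes 0.05 s, during which the arm holds its last target. There are 200 camera calls.

### The job

Proof-test the soldered brass shell: draw the tester's shuttle out, stand the shell from the honeycomb block dome-up in its nest and push the shuttle fully home; and, while the lever still holds the plunger up, pick every large slotted weight out of the cluttered tray and slide it sideways onto the plunger's stem, flat and centred, each slot turned at least 45 degrees away from all the others so that none can slip off. Only then swing the lever right over to let the load down on the shell. Leave the small weight and the other parts in the tray, and do not disturb the jar or hammer.

Things in the scene. Friction and masses are not known exactly. Their poses are not given: they have to be found in the camera images.
- plunger: upright plunger of the dead-weight tester; it slides through a grey bridge (46 mm in x, 130 mm in y, top 106 mm above the bench) on two columns over a grey base 185 x 130 x 14 mm, all fixed. Foot below, pan and stem on top. Origin on the plunger's axis, on the bench when raised; its axes are the tester's: z up, x away from the shuttle's knob, the lever on the -y side
- pan (a point): centre of the upper face of the plunger's round pan (40 mm across), 152 mm above the bench when raised: the lowest weight lies on it. From here the stem rises, 7 mm thick, 43 mm tall up to its brass head (16 mm across, 6 mm tall), which no slot passes over. z up
- lever (a joint): cam lever, rad: 10 mm rod with a black 22 mm ball, 75 mm from its turning axis, which lies along the tester's y, 12 mm from the plunger's axis in +x, 123 mm above the bench; it swings 85 mm to the -y side. Near 0 it leans 35 degrees to -x and the plunger is up; pushed over the top to +x, stop at 1.4 (45 degrees), it lets the plunger down 6 mm, foot on shell. Stiff (0.1 N m), stays put
- shuttle (a joint): sliding carrier of the tester, m: 0 = fully home under the plunger, grows to 0.085 as it is drawn out along the tester's -x, where its nest is clear of the bridge. Rubs with about 2 N, stays where it is left
- nest (a point): centre of the nest's floor on the shuttle (27 mm above the bench): a brass ring 41 mm inside, 51 mm outside, 5 mm high, in which the shell stands. Its x and y axes are the tester's
- shuttle_knob (a point): centre of the top of the shuttle's upright black knob, 12 mm across and 30 mm tall, 55 mm above the bench, 95 mm from the nest towards the tester's -x
- shell: the soldered shell: one brass fluted dome, 36 mm across and 20 mm tall, its lowest 12 mm straight-sided. Origin: centre of its underside, z up through the dome. It starts on the dark honeycomb soldering block (120 x 110 x 18 mm, fixed); the little 12 mm shells at the block's ends are part of the block
- tray: open wooden parts tray, 280 x 280 mm outside, walls 5 mm thick and 34 mm high, floor 5 mm thick, fixed. Four stray brass nuts, 15 mm across and 6 mm high, lie in it too and do not matter. Origin: centre of its underside
- weight1: large slotted weight, a steel disc 50 mm across and 7 mm thick, about 100 g, with a slot 10 mm wide from its rim to its centre (round-ended, 5 mm past the centre). Origin: centre of its underside, z up, the slot opens along its +x. Three to five of these lie flat in the tray; absent ones read None
- weight1_mouth (a point): middle of the slot's mouth in the rim of weight1, 25 mm from its centre at half thickness
- weight2: large slotted weight, a steel disc 50 mm across and 7 mm thick, about 100 g, with a slot 10 mm wide from its rim to its centre (round-ended, 5 mm past the centre). Origin: centre of its underside, z up, the slot opens along its +x. Three to five of these lie flat in the tray; absent ones read None
- weight2_mouth (a point): middle of the slot's mouth in the rim of weight2, 25 mm from its centre at half thickness
- weight3: large slotted weight, a steel disc 50 mm across and 7 mm thick, about 100 g, with a slot 10 mm wide from its rim to its centre (round-ended, 5 mm past the centre). Origin: centre of its underside, z up, the slot opens along its +x. Three to five of these lie flat in the tray; absent ones read None
- weight3_mouth (a point): middle of the slot's mouth in the rim of weight3, 25 mm from its centre at half thickness
- weight4: large slotted weight, a steel disc 50 mm across and 7 mm thick, about 100 g, with a slot 10 mm wide from its rim to its centre (round-ended, 5 mm past the centre). Origin: centre of its underside, z up, the slot opens along its +x. Three to five of these lie flat in the tray; absent ones read None
- weight4_mouth (a point): middle of the slot's mouth in the rim of weight4, 25 mm from its centre at half thickness
- weight5: large slotted weight, a steel disc 50 mm across and 7 mm thick, about 100 g, with a slot 10 mm wide from its rim to its centre (round-ended, 5 mm past the centre). Origin: centre of its underside, z up, the slot opens along its +x. Three to five of these lie flat in the tray; absent ones read None
- weight5_mouth (a point): middle of the slot's mouth in the rim of weight5, 25 mm from its centre at half thickness
- small_weight: small slotted weight, 36 mm across and 7 mm thick, in the tray; not wanted. Origin: centre of its underside
- blank: plain steel disc without a slot, 50 mm across and 7 mm thick, in the tray; not wanted. Origin: centre of its underside
- bush: steel bush (short tube) 40 mm across, 28 mm bore, 14 mm tall, in the tray; not wanted. Origin: centre of its underside
- punch: steel punch 58 mm long and 14 mm thick, lying in the tray along its x; not wanted. Origin: its underside
- jar: flux jar, amber glass, 44 mm across, 55 mm tall, beyond the block; a bystander
- hammer: small hammer, 220 mm long, lying beyond the tray; a bystander

How it is judged:
By the outcome, as a careful person would: the job done as asked, in the order asked, and still so for the second after the job is handed in, with the robot touching nothing.
Of weight1, weight2, weight3, weight4, weight5 only 3 to 5 are there at a start; the rules pass over those that are not, and their reading is None.
At some moment in a run one of shell, small_weight, blank, bush, punch may be knocked a few centimetres aside while the robot is not near it.
Once in a run the grip may slacken for a moment while it holds something.
It also fails if it takes over 210 s, if anything falls off the work surface, if the arm or the gripper's body presses on something with over 40 N, if the wrist force passes 120 N, or if a joint passes its speed limit or range.

## Working session

There is one attempt and no reset: what is moved stays moved. The work goes in short steps, each a Python script; the robot and the scene stay as the last script left them, time stands still between calls to the robot, and variables do not carry over. Pictures are saved under pics/ and viewed, at most 14 in all, crops included, and the job is handed in when it is done.

```bash
ls; mkdir -p pics
python3 - <<'E'
from plant import *
import cv2
for n in ["scene","side","wrist"]:
    im=camera(n); cv2.imwrite(f"pics/{n}0.png",im[:,:,::-1])
    print(n,get_calibration(n))
print(current_t(),current_eef_rot())
E
```

```text
pics
plant.py
scene {'fx': 429.42541359737834, 'fy': 429.42541359737834, 'cx': 278.0853294044193, 'cy': 203.42425901345973, 'view': array([[-5.66636268e-02,  9.98393326e-01,  9.69808732e-06,
        -4.99787041e+00],
       [-6.06810676e-01, -3.44471402e-02,  7.94099615e-01,
         2.73882380e+02],
       [ 7.92824090e-01,  4.49906793e-02,  6.07787628e-01,
        -1.52448246e+03],
       [ 0.00000000e+00,  0.00000000e+00,  0.00000000e+00,
         1.00000000e+00]])}
side {'fx': 472.059168895718, 'fy': 472.059168895718, 'cx': 277.7344387998233, 'cy': 208.78384732428324, 'view': array([[-8.38368795e-01, -5.44847490e-01, -1.67025821e-02,
         5.37428216e+02],
       [ 3.77570062e-01, -6.02530296e-01,  7.03134476e-01,
        -2.71741597e+02],
       [-3.93164866e-01,  5.83179608e-01,  7.10860699e-01,
        -8.87398114e+02],
       [ 0.00000000e+00,  0.00000000e+00,  0.00000000e+00,
         1.00000000e+00]])}
wrist {'fx': 325.19226210127806, 'fy': 325.19226210127806, 'cx': 272.4509234324865, 'cy': 208.40426092379522, 'T_tool_cam': array([[-3.86088159e-04,  9.65130359e-01,  2.61769444e-01,
         7.08151264e+01],
       [ 9.99999669e-01,  1.85022380e-04,  7.92748429e-04,
         4.75188000e-01],
       [ 7.16672371e-04,  2.61769663e-01, -9.65130110e-01,
        -1.58698310e+02],
       [ 0.00000000e+00,  0.00000000e+00,  0.00000000e+00,
         1.00000000e+00]])}
0.15 [ 9.82670784e-01 -1.85358363e-01 -4.32323275e-05  6.37026611e-04]
```

```bash
python3 -c "
import cv2,numpy as np
a=[cv2.imread(f'pics/{n}0.png') for n in ('scene','side')]
cv2.imwrite('pics/s0.png',cv2.resize(a[0],(800,600)));cv2.imwrite('pics/d0.png',cv2.resize(a[1],(800,600)))"
```

```text
(no output)
```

View pics/s0.png

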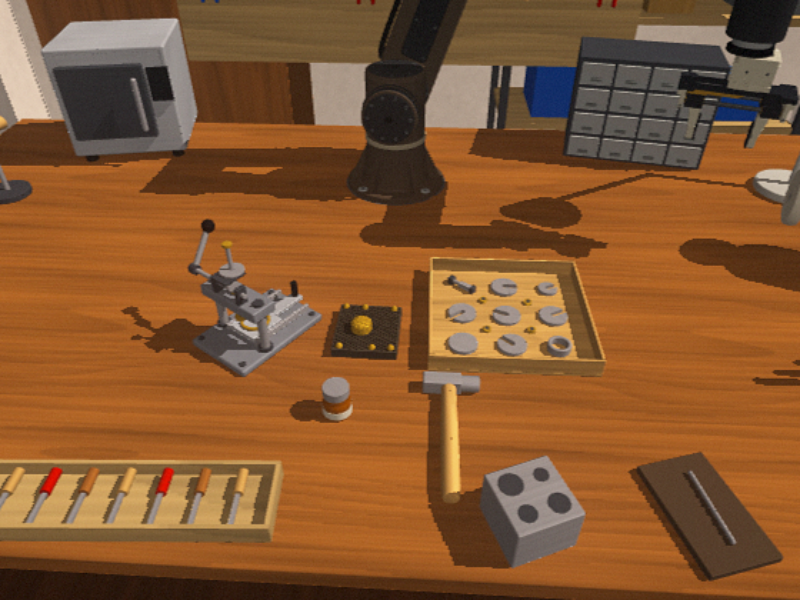

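View pics/d0.png

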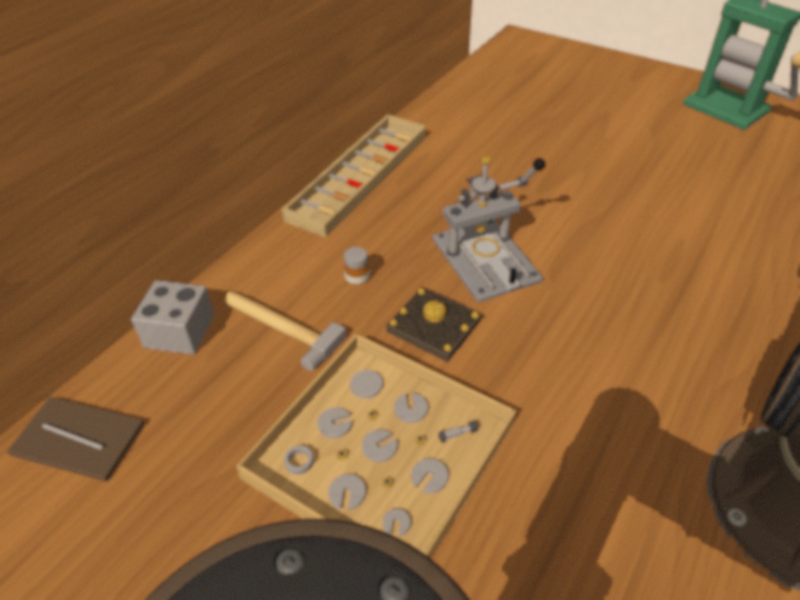

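View pics/wrist0.png

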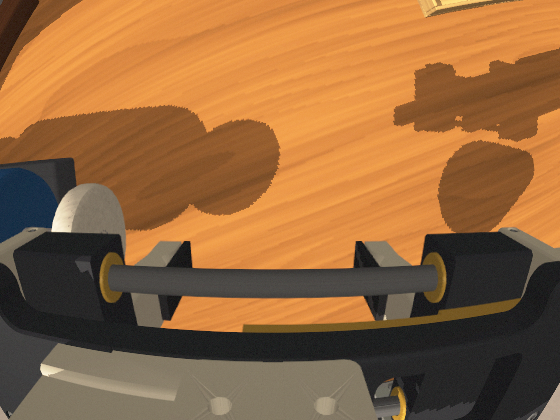

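```bash
cat > h.py <<'E'
from plant import *
import numpy as np, cv2
from scipy.spatial.transform import Rotation as R
def cam_pose(n):
    c=get_calibration(n)
    if n!="wrist":
        V=c["view"]; return c,V[:3,:3].T,-V[:3,:3].T@V[:3,3]
    T=c["T_tool_cam"]; Q=R.from_quat(current_eef_rot()).as_matrix(); p=np.array(current_tcp_pos())
    return c,Q@T[:3,:3],p+Q@T[:3,3]
def dirs(c,px,fish):
    px=np.atleast_2d(np.asarray(px,float)); u=(px[:,0]-c["cx"])/c["fx"]; v=(px[:,1]-c["cy"])/c["fy"]
    if fish:
        r=np.hypot(u,v)+1e-12; d=np.c_[np.sin(r)*u/r,-np.sin(r)*v/r,-np.cos(r)]
    else: d=np.c_[u,-v,-np.ones(len(u))]
    return d/np.linalg.norm(d,axis=1)[:,None]
class View:
    """a picture plus the pose it was taken from"""
    def __init__(s,n,save=None):
        s.n=n; s.c,s.Rm,s.o=cam_pose(n); s.im=camera(n)
        if save: cv2.imwrite(f"pics/{save}.png",s.im[:,:,::-1])
    def ray(s,px): return dirs(s.c,px,s.n=="wrist")@s.Rm.T
    def plane(s,px,z):
        d=s.ray(px); return s.o+d*((z-s.o[2])/d[:,2])[:,None]
    def proj(s,P):
        q=(np.atleast_2d(P)-s.o)@s.Rm; x,y,z=q[:,0],-q[:,1],-q[:,2]; rho=np.hypot(x,y)+1e-12
        k=np.arctan2(rho,z)/rho if s.n=="wrist" else 1/z
        return np.c_[s.c["cx"]+s.c["fx"]*x*k,s.c["cy"]+s.c["fy"]*y*k]
    def find(s,t,mn=0.3): return [f for f in find_in(s.n,t) if f["conf"]>mn]
    def masks(s,t,mn=0.3): return [f for f in masks_of(s.n,t) if f["conf"]>mn]
def tri(os,ds):
    A=sum(np.eye(3)-np.outer(d,d) for d in ds); b=sum((np.eye(3)-np.outer(d,d))@o for o,d in zip(os,ds))
    return np.linalg.solve(A,b)
def down(yaw):
    "tool pointing down with tool x at world angle yaw (rad)"
    x=np.array([np.cos(yaw),np.sin(yaw),0]); z=np.array([0,0,-1.]); return R.from_matrix(np.c_[x,np.cross(z,x),z]).as_quat()
E
python3 - <<'E'
from h import *
a=View("scene"); b=View("side")
for t in ["pan","nest","shuttle_knob","lever","shell","tray","weight1","small_weight","blank","bush","punch","jar","hammer","plunger"]:
    fa,fb=a.find(t),b.find(t)
    print(t,[(np.round(f["point"]).tolist(),round(f["conf"],2)) for f in fa],[(np.round(f["point"]).tolist(),round(f["conf"],2)) for f in fb], end=" ")
    if fa and fb: print(tri([a.o,b.o],[a.ray(fa[0]["point"])[0],b.ray(fb[0]["point"])[0]]).round(1))
    else: print()
print(current_t())
E
```

```text
pan [([385.0, 221.0], 0.61)] [([337.0, 127.0], 0.55)] [601.6 139.5 252. ]
nest [([187.0, 225.0], 0.89), ([161.0, 189.0], 0.65)] [([342.0, 178.0], 0.72), ([301.0, 214.0], 0.35)] [ 573.3 -192.8   21.1]
shuttle_knob [([190.0, 221.0], 0.92), ([158.0, 187.0], 0.52)] [([347.0, 177.0], 0.71)] [ 561.8 -190.    27.5]
lever [([142.0, 173.0], 0.7)] [([365.0, 125.0], 0.82)] [ 557.8 -277.9  150.8]
shell [([253.0, 227.0], 0.73)] [([302.0, 214.0], 0.66), ([287.0, 287.0], 0.65)] [587.8 -23.1  32.5]
tray [([190.0, 221.0], 0.47)] [([267.0, 311.0], 0.67)] [565.3 -19.3 -65.8]
weight1 [([362.0, 240.0], 0.72), ([323.0, 220.0], 0.6), ([387.0, 224.0], 0.58), ([356.0, 220.0], 0.45), ([354.0, 202.0], 0.44)] [([243.0, 341.0], 0.97), ([300.0, 331.0], 0.75), ([235.0, 293.0], 0.73), ([265.0, 313.0], 0.61), ([288.0, 287.0], 0.55)] [539.  267.5 -49.3]
small_weight [([140.0, 176.0], 0.46)] [([321.0, 298.0], 0.65), ([278.0, 364.0], 0.53)] [ 487.9 -128.8  -12.1]
blank [([326.0, 238.0], 0.7)] [([256.0, 269.0], 0.61)] [596.  155.2  13.4]
bush [([390.0, 239.0], 0.6)] [([207.0, 316.0], 0.49)] [606.6 305.4  25.2]
punch [([324.0, 199.0], 0.68)] [([322.0, 298.0], 0.51), ([346.0, 181.0], 0.43)] [440.3 149.2  15.9]
jar [([234.0, 282.0], 0.84), ([190.0, 223.0], 0.43)] [([244.0, 185.0], 0.56)] [766.  -42.2  27.6]
hammer [([314.0, 293.0], 0.69)] [([212.0, 228.0], 0.7)] [758.8 116.4   7.1]
plunger [([159.0, 189.0], 0.61), ([323.0, 218.0], 0.6)] [([336.0, 129.0], 0.51)] [ 610.1 -224.   148.7]
1.65
```

Run:
```python
from h import *
move_ptp([450,225,260],down(0)); v=View("wrist","w1"); print(current_joint_pos(), v.o)
for t in ["weight1","weight1_mouth","small_weight","blank","bush","punch"]:
    print(t,[(np.round(f["point"]).tolist(),round(f["conf"],2),v.plane(f["point"],10)[0,:2].round(1).tolist()) for f in v.find(t)])
move_ptp([500,-200,300],down(0)); v=View("wrist","w2"); print(current_joint_pos(),v.o)
for t,z in [("pan",152),("nest",30),("shuttle_knob",55),("lever",184),("shell",38),("plunger",200)]:
    print(t,[(np.round(f["point"]).tolist(),round(f["conf"],2),v.plane(f["point"],z)[0,:2].round(1).tolist()) for f in v.find(t)])
print(current_t())
```

```text
[ 8.55867690e-01  5.16625096e-02 -3.04645743e-01 -1.89795032e-05
 -1.21470552e+00  7.15566867e-01] [520.64310067 225.09284631 418.65017558]
weight1 [([330.0, 126.0], 0.98, [516.8, 153.3]), ([270.0, 186.0], 0.95, [439.4, 228.9]), ([270.0, 117.0], 0.73, [527.3, 228.8]), ([205.0, 120.0], 0.6, [525.1, 310.1]), ([265.0, 58.0], 0.56, [602.4, 234.1])]
weight1_mouth [([265.0, 117.0], 0.8, [527.7, 234.5])]
small_weight [([207.0, 183.0], 0.86, [444.1, 310.6]), ([363.0, 1.0], 0.75, [687.9, 107.6])]
blank [([333.0, 63.0], 0.73, [598.5, 149.2])]
bush [([199.0, 52.0], 0.66, [613.6, 317.4])]
punch [([332.0, 188.0], 0.91, [437.7, 148.5])]
[-1.47323112e-02  9.21033150e-02 -1.69419919e-01 -1.34506462e-04
 -1.30927478e+00  1.58669517e+00] [ 570.81960235 -199.88161764  458.59277432]
pan [([30.0, 214.0], 0.54, [481.2, 94.9]), ([56.0, 168.0], 0.41, [534.3, 42.3])]
nest [([264.0, 130.0], 0.73, [561.1, -188.4])]
shuttle_knob [([50.0, 155.0], 0.64, [542.5, 127.0]), ([3.0, 172.0], 0.58, [523.0, 241.8]), ([262.0, 130.0], 0.48, [561.3, -187.2])]
lever [([362.0, 137.0], 0.56, [560.0, -276.7]), ([58.0, 169.0], 0.44, [537.0, 14.7])]
shell [([146.0, 118.0], 0.82, [582.8, -30.0])]
plunger [([300.0, 78.0], 0.66, [606.1, -221.4])]
5.5917
```

View pics/w1.png

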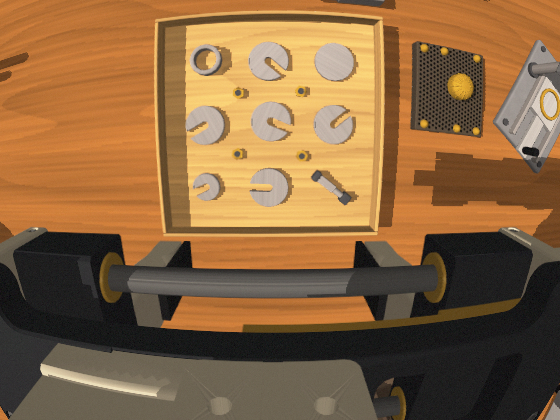

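View pics/w2.png

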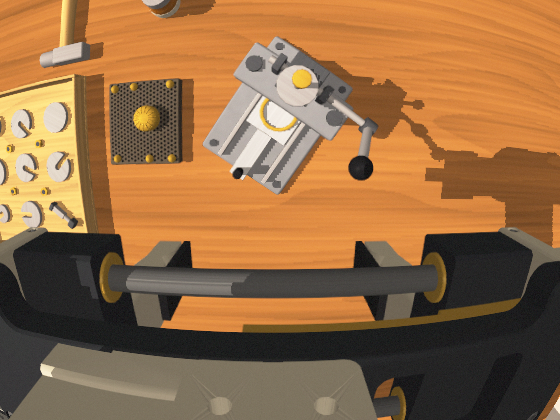

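```bash
cat >> h.py <<'E'
def blob(im,p,kind,r=40):
    "centroid of the colour blob nearest pixel p"
    h=cv2.cvtColor(im,cv2.COLOR_RGB2HSV)
    m=cv2.inRange(h,(20,165,110),(32,255,255)) if kind=="gold" else cv2.inRange(h,(0,0,0),(180,255,45))
    n,l,s,c=cv2.connectedComponentsWithStats(m); d=np.linalg.norm(c[1:]-p,axis=1)
    ok=[(d[i],i+1) for i in range(n-1) if s[i+1,4]>25 and d[i]<r]
    if not ok: return None
    i=min(ok)[1]; return c[i],s[i]
E
python3 - <<'E'
from h import *
import pickle
H=np.array([606,-221.]); out=[]
g=[("head",198,"gold",H),]
for k,yd in enumerate([0,90,180]):
    y=np.radians(yd); t=H-95*np.array([np.cos(y),np.sin(y)])
    try: move_ptp([*t,300],down(y))
    except Unreachable: print("unreach",yd); continue
    v=View("wrist",f"t{k}")
    P={"head":(302,78)}; 
    Rz=R.from_quat(current_eef_rot()).as_matrix()
    e={}
    for n,X,kind in [("head",(606,-221,198),"gold"),("ball",(560,-277,184),"black"),("knob",(509,-165,53),"black")]:
        b=blob(v.im,v.proj(X)[0],kind)
        if b: e[n]=(b[0],b[1][4]); print(yd,n,v.proj(X)[0].round(),b[0].round(1),b[1].tolist(),v.plane(b[0],X[2])[0].round(1))
        else: print(yd,n,None,v.proj(X)[0].round())
    out.append((v.c,v.Rm,v.o,Rz,e))
pickle.dump(out,open("t.pkl","wb")); print(current_t())
E
python3 -c "
import cv2,numpy as np
cv2.imwrite('pics/t.png',np.vstack([np.hstack([cv2.imread('pics/t%d.png'%i)[:235,120:480] for i in (0,1)]),np.hstack([cv2.imread('pics/t2.png')[:235,120:480]]*2)]))"
```

```text
0 head [271.  92.] [273.2  91.8] [264, 83, 19, 19, 268] [ 606.4 -222.5  198. ]
0 ball [337. 149.] [335.5 179.5] [324, 168, 24, 24, 419] [ 533.4 -276.4  184. ]
0 knob [228. 180.] [221.2 181.3] [216, 176, 11, 11, 74] [ 507.8 -156.4   53. ]
90 head [272.  91.] [272.5  92.7] [264, 84, 18, 19, 261] [ 606.3 -222.2  198. ]
90 ball [218. 159.] [188.2 158.9] [177, 147, 24, 24, 431] [ 533.4 -276.1  184. ]
90 knob [195.  61.] [194.5  55. ] [189, 50, 12, 11, 91] [ 508.8 -157.    53. ]
180 head [273.  91.] [271.3  91.7] [262, 83, 19, 19, 264] [ 606.3 -222.4  198. ]
180 ball [207.  43.] [208.1  13.7] [196, 2, 25, 24, 435] [ 533.2 -276.2  184. ]
180 knob [318.  28.] [324.6  29.3] [320, 23, 11, 13, 88] [ 509.8 -156.2   53. ]
11.0583
```

View pics/t.png

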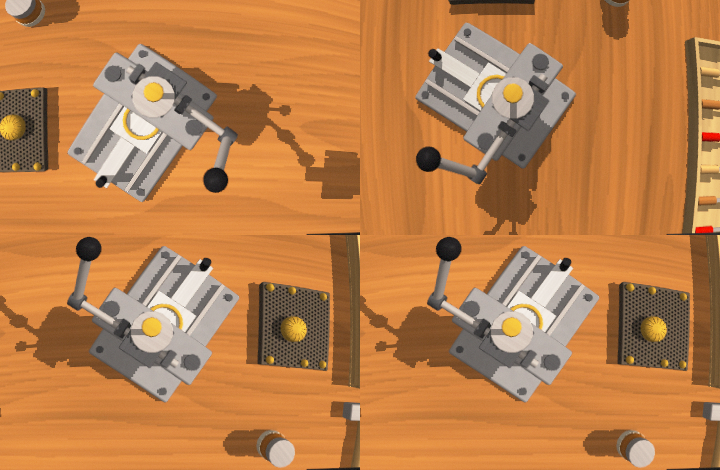

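```bash
cat >> h.py <<'E'
PL=np.array([606.35,-222.35]); TH=np.radians(-33.8)
EX=np.array([np.cos(TH),np.sin(TH)]); EY=np.array([-EX[1],EX[0]])
def T(x,y): return PL+x*EX+y*EY      # tester -> world
def st(m=""): print(m,"t%.1f"%current_t(),"w%.1f"%current_width(),"ff",np.round(current_finger_force(),1),"F",np.round(current_contact_force(),1),"p",np.round(current_tcp_pos(),1),flush=True)
E
python3 - <<'E'
from h import *
k=np.array([509.,-156.7]); print("knob in tester", (k-PL)@EX,(k-PL)@EY)
q=down(TH+np.pi)
move_gripper(40,20)
kx=(k-PL)@EX; k=T(kx,0)
move_ptp([*k,130],q); line_to([*k,36]); st("at knob")
move_gripper(0,25); st("gripped")
line_to([*T(-179.8,0),36],80); st("drawn")
move_gripper(30); line_to([*T(-179.8,0),130]); 
v=View("wrist","n1")
# look at the nest from further -x
move_ptp([*T(-190,0),230],down(TH)); v=View("wrist","n2"); st()
print(v.proj([*T(-85,0),30]))
for X in [T(-85,0)]:
    hs=cv2.cvtColor(v.im,cv2.COLOR_RGB2HSV); m=cv2.inRange(hs,(20,120,90),(32,255,255)); p=v.proj([*X,32])[0]
    yy,xx=np.nonzero(m); s=np.hypot(xx-p[0],yy-p[1])<45
    c,ax,a=cv2.fitEllipse(cv2.convexHull(np.c_[xx[s],yy[s]].astype(np.float32))); w=v.plane(c,32)[0,:2]
    print("ring",c,ax,w,"tester",(w-PL)@EX,(w-PL)@EY)
# shell
move_ptp([500,-25,230],down(0)); v=View("wrist","sh"); st()
b=blob(v.im,v.proj([584,-27,30])[0],"gold"); print(v.proj([584,-27,30]),b,v.plane(b[0],28))
E
python3 -c "
import cv2,numpy as np
cv2.imwrite('pics/n.png',np.hstack([cv2.imread('pics/%s.png'%i)[:240,100:500] for i in ('n2','sh')]))"
```

```text
knob in tester -117.41714524145088 0.3987522389049836
at knob t13.8 w39.8 ff 0.0 F [0.1 1.  0.8] p [ 509.7 -157.1   36.6]
gripped t14.4 w11.1 ff 25.0 F [2.1 4.1 1.2] p [ 509.6 -156.7   36.4]
drawn t15.3 w10.7 ff 25.0 F [ 15.5 -12.2 -11.6] p [ 460.6 -123.1   36.8]
 t19.4 w30.0 ff 0.0 F [-0.8  0.2 -0. ] p [ 448.4 -116.6  229.9]
[[272.23573848  91.29368152]]
ring (271.64532470703125, 91.23445892333984) (44.5924072265625, 45.69581985473633) [ 535.96599329 -174.46915463] tester -85.1239208062557 0.6339245437358508
 t20.0 w30.2 ff 0.0 F [ 0.5  0.8 -0. ] p [499.7 -25.  229.7]
[[274.5534201  110.07844043]] (array([272.05227882, 110.95040214]), array([257,  95,  33,  32, 746], dtype=int32)) [[583.1051354  -24.28161834  28.        ]]
```

View pics/n.png

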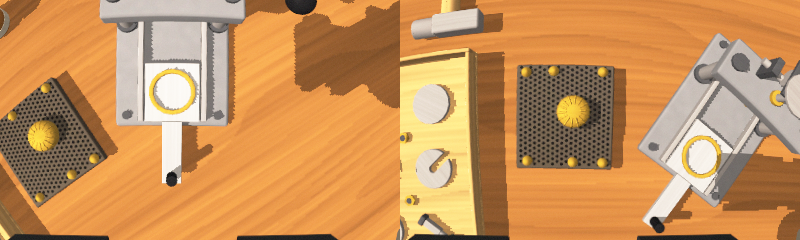

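```bash
sed -i 's/radians(-33.8)/radians(-34.1)/' h.py
python3 - <<'E'
from h import *
s=np.array([583.1,-24.3]); q=down(np.pi)
move_gripper(56,30)
move_ptp([*s,110],q); line_to([*s,24.6]); st("at shell"); move_gripper(20,30); st("grip")
p0=current_tcp_pos()
line_to([*s,110]); st("lift")
n=np.array([536.0,-174.5]); q2=down(TH+np.pi-0.2)
move_ptp([*n,110],q2); st("over nest"); line_to([*n,34.4],100); st("in"); move_gripper(46); st("rel"); line_to([*n,110])
move_ptp([*T(-190,0),230],down(TH)); v=View("wrist","n3")
b=blob(v.im,v.proj([*n,38])[0],"gold"); print(v.proj([*n,38]),b,v.plane(b[0],38))
E
python3 -c "
import cv2,numpy as np
cv2.imwrite('pics/n3c.png',cv2.resize(cv2.imread('pics/n3.png')[:200,170:370],(600,600)))"
```

```text
at shell t24.0 w56.4 ff 0.0 F [-0.3 -0.2  0.9] p [583.7 -24.2  25.2]
grip t24.5 w34.1 ff 30.0 F [-1.2  1.3  6.2] p [583.5 -24.2  25.3]
lift t25.2 w34.3 ff 30.0 F [-0.5 -0.8 -0.4] p [582.4 -24.3 109.1]
over nest t25.9 w34.1 ff 30.0 F [ 0.5 -0.2  0.7] p [ 535.2 -175.   108.9]
in t26.8 w34.2 ff 30.0 F [-0.1 -1.6  1.6] p [ 536.6 -174.3   34.5]
rel t27.3 w45.8 ff 0.0 F [ 0.2 -0.2  0.8] p [ 536.  -174.4   34.3]
[[272.03763853  90.68232521]] (array([270.99753289,  90.63980263]), array([ 250,   68,   45,   44, 1216], dtype=int32)) [[ 536.65751163 -173.61460108   38.        ]]
```

View pics/n3c.png

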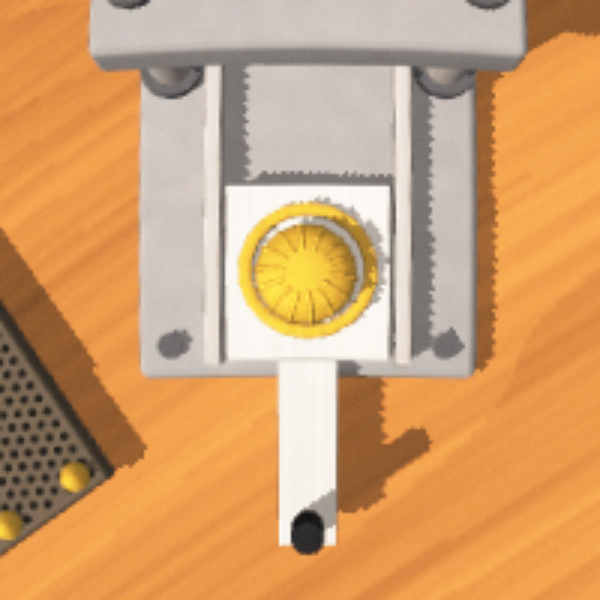

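```bash
cat >> h.py <<'E'
def grid(v,c,z,half=40,step=0.5):
    "view resampled on the world plane z about c: image + coordinates"
    a=np.arange(-half,half+step,step); X,Y=np.meshgrid(c[0]+a,c[1]+a)
    p=v.proj(np.c_[X.ravel(),Y.ravel(),np.full(X.size,z)]).astype(np.float32)
    return cv2.remap(v.im,p[:,0].reshape(X.shape),p[:,1].reshape(X.shape),cv2.INTER_LINEAR),X,Y
def disc(v,c,z=12,r=25.,save=None):
    "centre, slot angle, hole area of the steel disc whose top is at z near c"
    c=np.array(c,float)
    for _ in range(3):
        g,X,Y=grid(v,c,z); m=(cv2.cvtColor(g,cv2.COLOR_RGB2HSV)[:,:,1]<70).astype(np.uint8)
        n,l,s,cc=cv2.connectedComponentsWithStats(m); d=[np.hypot(*(k-80)) if s[i,4]>1500 and i>0 else 1e9 for i,k in enumerate(cc)]
        i=int(np.argmin(d)); 
        if d[i]>40: return None
        pts=np.c_[X[l==i],Y[l==i]].astype(np.float32)
        (cx,cy),rr=cv2.minEnclosingCircle(cv2.convexHull(pts)); c=np.array([cx,cy])
    rad=np.hypot(X-cx,Y-cy); hole=(l!=i)&(rad<21)
    hx,hy=(X[hole]-cx),(Y[hole]-cy); far=np.hypot(hx,hy)>6
    ang=np.arctan2(hy[far].mean(),hx[far].mean()) if far.sum() else None
    if save: cv2.imwrite(f"pics/{save}.png",cv2.resize(g[::-1,:,::-1],(320,320)))
    return c,rr,ang,hole.sum()*.25
E
python3 - <<'E'
from h import *
q=down(TH+np.pi); k=T(-179.8,0)
move_gripper(40); move_ptp([*k,130],q); line_to([*k,36]); move_gripper(0,25); st("grip")
line_to([*T(-98,0),36],80); st("near"); line_to([*T(-93.6,0),36],20); st("home")
p=current_tcp_pos(); move_gripper(30); st("rel"); line_to([*T(-95,0),150])
# tray
move_ptp([470,225,260],down(0)); v=View("wrist","w3")
for c in [(517,153),(439,229),(527,229),(525,310),(602,234)]: print(c,disc(v,c))
for t in ["small_weight","blank","bush","punch"]:
    print(t,[(v.plane(f["point"],10)[0,:2].round(1).tolist()) for f in v.find(t)])
st()
E
python3 -c "
import cv2,numpy as np
cv2.imwrite('pics/w3c.png',cv2.resize(cv2.imread('pics/w3.png')[:240,120:440],(800,600)))"
```

```text
grip t35.1 w11.1 ff 25.0 F [-1.5  2.8  4. ] p [ 457.8 -121.4   36.3]
near t36.2 w11.3 ff 25.0 F [0.7 0.5 5.1] p [ 526.4 -168.1   36.3]
home t36.6 w11.0 ff 25.0 F [-10.9  17.9  18.9] p [ 526.6 -168.4   36.1]
rel t37.2 w30.2 ff 0.0 F [0.4 0.4 0.8] p [ 528.8 -170.1   35.8]
(517, 153) (array([519.67553711, 149.67666626]), 25.055910110473633, np.float64(-0.8775464706097149), np.float64(235.5))
(439, 229) (array([438.78649902, 230.63372803]), 25.128084182739258, np.float64(1.5417107590031984), np.float64(235.5))
(527, 229) (array([522.49627686, 227.9344635 ]), 24.78586196899414, np.float64(-1.9524457843418894), np.float64(251.75))
(525, 310) (array([519.2713623 , 310.65805054]), 25.202041625976562, np.float64(2.0905822543447057), np.float64(252.25))
(602, 234) (array([599.03625488, 230.94462585]), 24.92217445373535, np.float64(-2.2764136532719377), np.float64(241.5))
small_weight [[443.4, 309.6]]
blank [[598.6, 151.3]]
bush [[612.1, 319.9]]
punch [[439.4, 144.2], [574.0, -215.3]]
 t40.9 w30.0 ff 0.0 F [0.  0.1 0.3] p [470.1 224.8 259.9]
```

View pics/w3c.png

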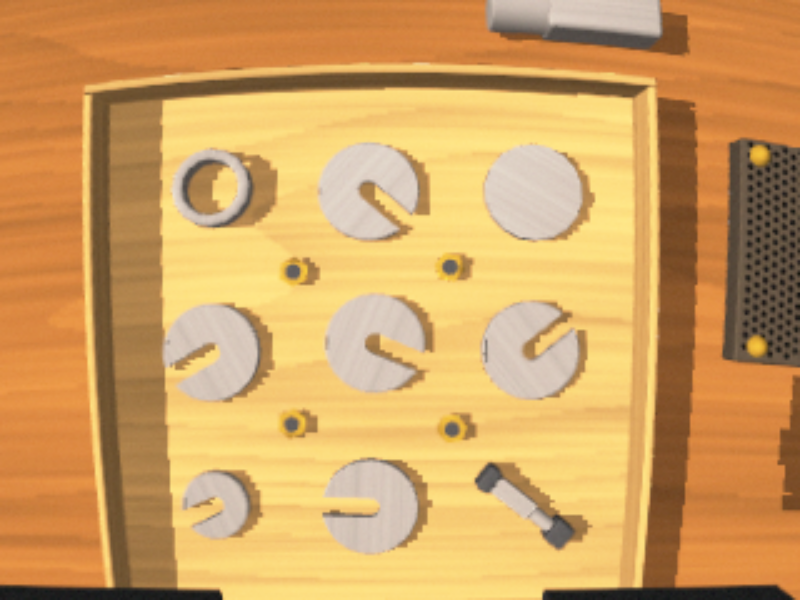

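```bash
cat > w.py <<'E'
from h import *
OB=dict(small=(443.4,309.6,18),blank=(598.6,151.3,25),bush=(612,319,20),punch=(439,146,30),
  n1=(559,190,8),n2=(559,268,8),n3=(480,190,8),n4=(480,268,8))
W=[(519.7,149.7),(438.8,230.6),(522.5,227.9),(519.3,310.7),(599,231)]
LIM=(390,662,92,360)
def clear(c,a,others):
    u=np.array([np.cos(a),np.sin(a)]); n=np.array([-u[1],u[0]]); d=99
    for s in (1,-1):
        P=np.array([c+s*r*u+w*n for r in np.linspace(28,51,9) for w in np.linspace(-11,11,7)])
        for x,y,r in others: d=min(d,(np.hypot(P[:,0]-x,P[:,1]-y)-r).min())
        d=min(d,P[:,0].min()-LIM[0],LIM[1]-P[:,0].max(),P[:,1].min()-LIM[2],LIM[3]-P[:,1].max())
    return d
def look(c,save=None):
    move_ptp([c[0]-75,c[1],170],down(0)); v=View("wrist",save); return disc(v,c)
def run(i,left,alpha,k):
    "pick weight i (others in `left` still in the tray), slide it on from tester angle alpha (deg) as number k"
    c,rr,sl,ar=look(W[i],f"p{k}"); print("disc",c.round(2),round(rr,2),round(sl,3),ar)
    assert 24<rr<26.3 and 180<ar<300
    oth=list(OB.values())+[(*W[j],25) for j in left if j!=i]
    # closing axis angle: perpendicular to the slot +- dev
    dev=max(np.radians(np.arange(-35,36,5)),key=lambda d:min(clear(c,sl+np.pi/2+d,oth),5)-abs(d)*1.5)
    print("dev",round(np.degrees(dev)),"clear",round(clear(c,sl+np.pi/2+dev,oth),1))
    slp=TH+np.radians(alpha)+np.pi; sd=np.array([np.cos(slp),np.sin(slp)])
    z=152+7*k+1.5; start=PL-42*sd
    for h in (0,np.pi):   # tool x = slot dir + dev (+ half turn)
        yp,yq=sl+dev+h,slp+dev+h
        if all(solve_ik(p,down(y)) is not None for p,y in [([*c,90],yp),([*c,6.5],yp),([*start,z+60],yq),([*PL,z],yq)]): break
    else: raise SystemExit("no ik")
    move_gripper(57,40); move_ptp([*c,70],down(yp)); line_to([*c,6.5],120); st("at disc")
    move_gripper(30,40); st("grip"); line_to([*c,90]); st("lift")
    if not 47<current_width()<52: raise SystemExit("lost")
    move_ptp([*start,z+70],down(yq)); st("over"); View("wrist",f"c{k}")
    if not 47<current_width()<52: raise SystemExit("lost")
    insert(k,slp,yq)
def insert(k,slp,yq):
    sd=np.array([np.cos(slp),np.sin(slp)]); z=152+7*k+1.5; start=PL-42*sd
    line_to([*start,z+1.3],120); st("level"); line_to([*(PL-28*sd),z+1.3],80); st("mouth")
    line_to([*PL,z+1.3],40); st("on"); line_to([*PL,z+0.2],20); st("down")
    move_gripper(57); st("rel"); line_to([*PL,z+75],120)
def stack(k,slp,save=None):
    "look at the stack whose top is weight k"
    a=TH+np.pi; t=PL-75*np.array([np.cos(a),np.sin(a)])
    move_ptp([*t,300],down(a)); v=View("wrist",save); z=159+7*k
    g,X,Y=grid(v,PL,z); cv2.imwrite(f"pics/{save}g.png",cv2.resize(g[::-1,:,::-1],(400,400)))
E
python3 - <<'E'
from w import *
run(0,[0,1,2,3,4],75,0); stack(0,0,"k0"); st()
v=View("wrist");
E
python3 -c "
import cv2,numpy as np
a=cv2.imread('pics/k0g.png');b=cv2.imread('pics/c0.png')[100:300,170:370];c=cv2.imread('pics/k0.png')[:240,120:440]
cv2.imwrite('pics/v1.png',np.hstack([cv2.resize(x,(400,400)) for x in (a,b)]));"
```

```text
disc [519.76 149.34] 24.83 -0.893 251.5
dev 30 clear 2.6
at disc t43.4 w57.0 ff 0.0 F [0.9 0.2 1.2] p [520.3 149.9   7.7]
grip t43.8 w47.4 ff 40.0 F [-1.4  0.3  7.5] p [520.4 149.8   7.6]
lift t44.5 w47.3 ff 40.0 F [ 0.6  0.1 -1.3] p [519.1 149.   89.3]
over t45.9 w47.3 ff 40.0 F [-0.3  0.3 -0.2] p [ 637.9 -193.9  222.6]
level t46.7 w47.2 ff 40.0 F [ 0.5  1.  -1.1] p [ 638.6 -194.8  155.4]
mouth t47.0 w47.4 ff 40.0 F [ 0.6 -0.1 -0.4] p [ 627.2 -204.6  155.6]
on t47.9 w47.0 ff 40.0 F [ 0.6 -0.5 -1.9] p [ 606.4 -222.4  154.8]
down t48.1 w47.5 ff 40.0 F [-1.7 -0.1  5.7] p [ 606.5 -222.3  154.5]
rel t48.6 w57.1 ff 0.0 F [-0.4 -0.9  0.3] p [ 606.3 -222.3  153.4]
 t51.0 w56.6 ff 0.0 F [ 0.5 -0.4 -0. ] p [ 668.3 -264.3  299.6]
```

View pics/v1.png

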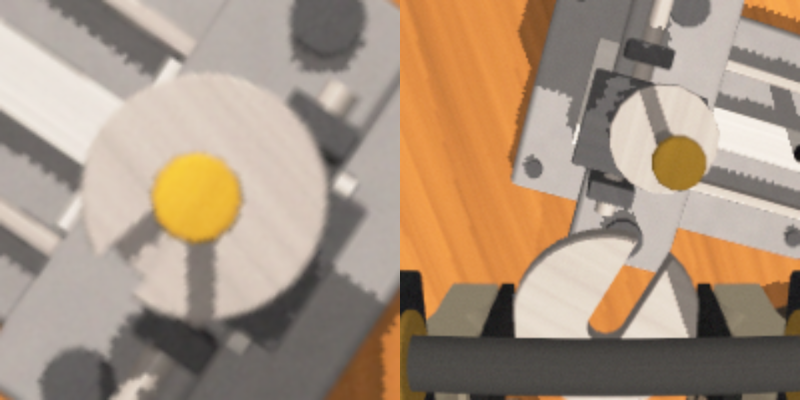

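```bash
sed -i 's/st("mouth")$/st("mouth"); ck()/; s/st("on"); /st("on"); ck(); /' w.py
cat >> w.py <<'E'
def ck():
    if np.linalg.norm(current_contact_force())>12 or not 46<current_width()<52: raise SystemExit("abnormal")
E
python3 - <<'E'
from w import *
run(4,[1,2,3,4],130,1); stack(1,0,"k1")
run(2,[1,2,3],20,2); stack(2,0,"k2"); st()
E
python3 -c "
import cv2,numpy as np
f=lambda n:cv2.resize(cv2.imread('pics/%s.png'%n),(300,300))
h=lambda n:cv2.resize(cv2.imread('pics/%s.png'%n)[100:300,170:370],(300,300))
cv2.imwrite('pics/v2.png',np.vstack([np.hstack([f('k1g'),h('c1')]),np.hstack([f('k2g'),h('c2')])]))"
```

```text
disc [599.25 230.79] 24.78 -2.286 254.5
dev -30 clear 3.5
at disc t56.7 w57.0 ff 0.0 F [-0.8 -0.  -0.1] p [599.3 230.8   6.3]
grip t57.1 w47.9 ff 40.0 F [0.6 0.3 1. ] p [599.3 230.8   6.6]
lift t57.8 w48.0 ff 40.0 F [ 0.4  0.4 -1.9] p [598.6 230.5  89.2]
over t59.4 w48.1 ff 40.0 F [ 0.4 -1.3 -0.7] p [ 602.  -180.   229.7]
level t60.2 w47.9 ff 40.0 F [ 0.8 -0.5 -0.3] p [ 602.5 -180.5  162.4]
mouth t60.5 w47.9 ff 40.0 F [ 0.6  0.1 -1.8] p [ 603.6 -195.3  162.2]
on t61.4 w48.0 ff 40.0 F [-0.4  0.6 -0.6] p [ 606.3 -222.3  161.7]
down t61.6 w47.9 ff 40.0 F [ 0.8  0.2 -1. ] p [ 606.3 -222.1  160.7]
rel t62.0 w57.2 ff 0.0 F [ 0.2  0.2 -0.3] p [ 606.4 -222.4  160.8]
disc [522.36 227.84] 24.75 -1.957 253.5
dev 5 clear 6.4
at disc t69.2 w57.1 ff 0.0 F [-0.3  0.3  0. ] p [522.4 227.9   6.5]
grip t69.6 w48.2 ff 40.0 F [-0.3  0.7  1.1] p [522.5 228.    6.7]
lift t70.3 w48.4 ff 40.0 F [ 0.5  0.6 -1.7] p [521.8 227.5  89.3]
over t72.1 w48.0 ff 40.0 F [ 0.5 -0.1 -1. ] p [ 647.1 -231.4  237. ]
level t72.9 w48.4 ff 40.0 F [ 0.5 -0.8 -0.5] p [ 647.5 -232.5  169.4]
mouth t73.2 w48.5 ff 40.0 F [ 0.4 -1.2 -1.1] p [ 633.6 -229.2  169.8]
on t74.0 w48.3 ff 40.0 F [-0.4 -0.3 -0.3] p [ 606.5 -222.4  168.9]
down t74.3 w48.4 ff 40.0 F [ 0.1 -0.2 -0.4] p [ 606.6 -222.4  167.6]
rel t74.7 w56.9 ff 0.0 F [0.3 0.5 0.2] p [ 606.4 -222.4  167.7]
 t76.0 w57.0 ff 0.0 F [ 0.2  0.6 -0.4] p [ 667.8 -264.1  297.9]
```

View pics/v2.png

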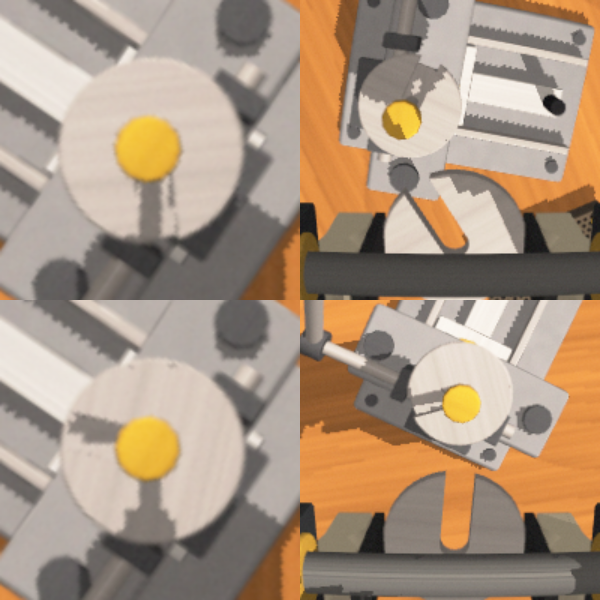

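```bash
python3 - <<'E'
from w import *
run(3,[1,3],185,3); stack(3,0,"k3")
run(1,[1],-35,4); stack(4,0,"k4"); st()
move_ptp([*T(-190,0),230],down(TH)); v=View("wrist","n5")
E
python3 -c "
import cv2,numpy as np
f=lambda n:cv2.resize(cv2.imread('pics/%s.png'%n),(300,300))
h=lambda n:cv2.resize(cv2.imread('pics/%s.png'%n)[0:240,150:390],(300,300))
cv2.imwrite('pics/v3.png',np.vstack([np.hstack([f('k3g'),f('k4g')]),np.hstack([h('k4'),h('n5')])]))"
```

```text
disc [519.01 310.74] 24.81 2.079 255.25
dev -10 clear 6.4
at disc t81.0 w57.2 ff 0.0 F [-0.3 -0.1  0.2] p [519.  310.8   6.4]
grip t81.3 w48.6 ff 40.0 F [-0.7 -0.1 -0.6] p [519.1 310.8   6.6]
lift t82.0 w48.9 ff 40.0 F [-0.4  0.1 -2. ] p [518.5 310.3  89.3]
over t84.0 w48.9 ff 40.0 F [-0.   0.3 -0.9] p [ 569.7 -201.3  243.9]
level t84.8 w48.4 ff 40.0 F [ 1.1  0.3 -0. ] p [ 570.2 -202.   176.4]
mouth t85.1 w48.9 ff 40.0 F [-0.7  0.8 -0.9] p [ 582.4 -209.   176.2]
on t85.9 w48.6 ff 40.0 F [ 0.2  0.1 -0. ] p [ 606.2 -222.4  175.6]
down t86.2 w48.8 ff 40.0 F [-0.9 -0.7 -0.5] p [ 606.2 -222.2  174.7]
rel t86.6 w56.8 ff 0.0 F [ 0.2 -0.6 -0.8] p [ 606.4 -222.4  174.8]
disc [438.08 230.43] 24.83 1.534 259.0
dev -35 clear -1.2
at disc t94.1 w56.8 ff 0.0 F [ 0.2 -0.3  0. ] p [438.2 230.8   6.8]
grip t94.5 w47.4 ff 40.0 F [-0.9  0.1  4.3] p [438.3 230.8   7. ]
lift t95.2 w47.0 ff 40.0 F [-0.1 -1.  -0.8] p [437.5 229.9  89.3]lost
[ WARN:0@0.026] global loadsave.cpp:275 findDecoder imread_('pics/k4g.png'): can't open/read file: check file path/integrity
Traceback (most recent call last):
cv2.error: OpenCV(4.12.0) /io/opencv/modules/imgproc/src/resize.cpp:4208: error: (-215:Assertion failed) !ssize.empty() in function 'resize'
```

```bash
python3 - <<'E'
from w import *
st(); View("wrist","g4")
E
python3 -c "
import cv2,numpy as np
f=lambda n:cv2.resize(cv2.imread('pics/%s.png'%n),(300,300))
h=lambda n:cv2.resize(cv2.imread('pics/%s.png'%n)[100:300,170:370],(300,300))
cv2.imwrite('pics/v3.png',np.hstack([f('k3g'),h('g4')]))"
```

```text
t95.2 w47.0 ff 40.0 F [-0.1 -1.  -0.8] p [437.5 229.9  89.3]
```

View pics/v3.png

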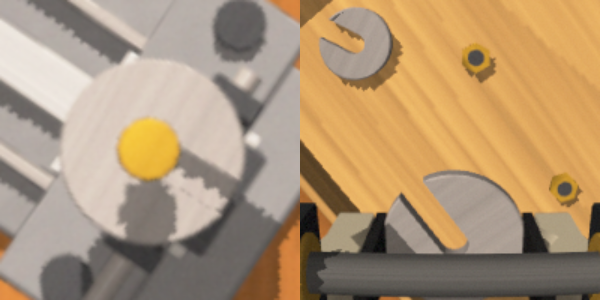

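```bash
python3 - <<'E'
from w import *
x=R.from_quat(current_eef_rot()).as_matrix()[:,0]; yaw=np.arctan2(x[1],x[0])
slp=TH+np.radians(-35)+np.pi; yq=slp+(yaw-1.534); print(np.degrees(yaw-1.534))
sd=np.array([np.cos(slp),np.sin(slp)]); z=152+28+1.5
move_ptp([*(PL-42*sd),z+70],down(yq)); st("over"); View("wrist","c4"); 
insert(4,slp,yq); stack(4,0,"k4"); st()
move_ptp([*T(-190,0),230],down(TH)); v=View("wrist","n5")
print("knob expected",v.proj([*T(-95,0),55]))
b=blob(v.im,v.proj([*T(-95,0),50])[0],"black"); print(b)
if b: w=v.plane(b[0],50)[0,:2]; print((w-PL)@EX,(w-PL)@EY)
for n in ("n2","n3"):
    im=cv2.imread(f"pics/{n}.png")[:,:,::-1].copy(); b=blob(im,v.proj([*T(-180,0),50])[0],"black")
    if b: w=v.plane(b[0],50)[0,:2]; print(n,b[0],(w-PL)@EX,(w-PL)@EY)
E
python3 -c "
import cv2,numpy as np
f=lambda n:cv2.resize(cv2.imread('pics/%s.png'%n),(300,300))
h=lambda n:cv2.resize(cv2.imread('pics/%s.png'%n)[0:240,150:390],(300,300))
cv2.imwrite('pics/v4.png',np.hstack([f('k4g'),h('n5')]))"
```

```text
-35.00519240248672
over t97.3 w46.5 ff 40.0 F [ 0.7 -0.3 -1.4] p [ 621.4 -260.6  251. ]
level t98.0 w46.9 ff 40.0 F [-1.6  0.5 -0.4] p [ 621.8 -261.5  183.4]
mouth t98.4 w46.8 ff 40.0 F [ 1.3  0.4 -1.3] p [ 616.4 -247.8  183.5]
on t99.2 w46.8 ff 40.0 F [ 0.7 -0.5 -2.2] p [ 606.5 -222.4  182.9]
down t99.5 w47.1 ff 40.0 F [-0.   0.3  1. ] p [ 606.6 -222.6  181.9]
rel t99.9 w57.0 ff 0.0 F [-0.1 -0.2 -0.6] p [ 606.3 -222.3  181.6]
 t104.9 w57.0 ff 0.0 F [-0.4 -0.1 -0.2] p [ 668.4 -264.4  300. ]
knob expected [[272.37300897  99.02356507]]
(array([273.34615385, 102.53846154]), array([270,  99,   7,   7,  26], dtype=int32))
-98.32084513776232 -0.9892138674795502
n2 [271.828125 177.390625] -176.88911957743514 0.667308640059374
n3 [272.43661972 176.11267606] -175.5201728772216 0.023651656702944647
```

View pics/v4.png

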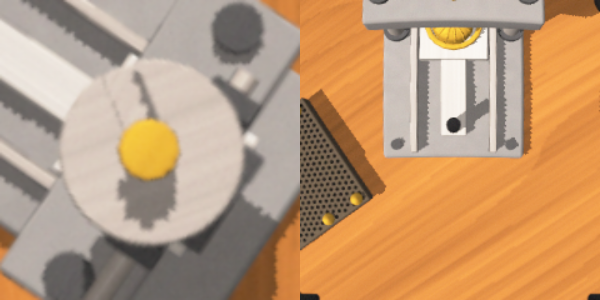

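Run:
```python
from h import *
v=View("wrist"); 
a=cv2.imread("pics/n3.png"); b=cv2.imread("pics/n5.png")
# sample the brightness along tester x at z=25
for nm,im in (("drawn",a),("now",b)):
  for yy in (-14,14,4):
    xs=np.arange(-215,-20,0.5); p=v.proj(np.array([[*T(x,yy),25] for x in xs])).astype(np.float32)
    g=cv2.remap(cv2.cvtColor(im,cv2.COLOR_BGR2GRAY),p[:,:1],p[:,1:],cv2.INTER_LINEAR).ravel().astype(float)
    d=g[4:]-g[:-4]; i=np.argsort(-abs(d))[:14]; print(nm,yy,sorted((float(xs[k+2]),int(d[k])) for k in i))
```

```text
drawn -14 [(-173.5, -65), (-173.0, -67), (-116.5, 94), (-116.0, 107), (-115.5, 103), (-115.0, 76), (-104.0, -68), (-58.5, 67), (-50.5, -100), (-50.0, -116), (-49.5, -115), (-49.0, -74), (-44.5, 73), (-44.0, 71)]
drawn 14 [(-70.0, 47), (-68.0, -76), (-67.5, -67), (-65.5, 50), (-65.0, 48), (-51.0, -55), (-50.5, -101), (-50.0, -114), (-49.5, -116), (-49.0, -76), (-46.0, 66), (-45.5, 78), (-45.0, 80), (-44.5, 48)]
drawn 4 [(-189.0, -88), (-188.5, -100), (-188.0, -93), (-175.0, 83), (-174.5, 129), (-174.0, 178), (-173.5, 170), (-173.0, 132), (-172.5, 84), (-65.0, 74), (-50.5, -87), (-50.0, -106), (-49.5, -110), (-49.0, -77)]
now -14 [(-101.0, -37), (-100.5, -49), (-100.0, -54), (-99.5, -53), (-99.0, -37), (-35.0, 28), (-34.5, 38), (-34.0, 45), (-33.5, 73), (-33.0, 98), (-32.5, 92), (-32.0, 76), (-31.5, 40), (-21.5, -28)]
now 14 [(-123.0, -16), (-121.0, 22), (-120.5, 18), (-120.0, 14), (-35.5, -15), (-35.0, -24), (-34.5, -33), (-34.0, -23), (-33.5, 24), (-33.0, 67), (-32.5, 82), (-32.0, 81), (-31.5, 44), (-21.5, -11)]
now 4 [(-100.0, -91), (-99.5, -131), (-99.0, -138), (-98.5, -137), (-98.0, -95), (-97.5, -51), (-89.5, 67), (-89.0, 104), (-88.5, 144), (-88.0, 144), (-87.5, 120), (-87.0, 77), (-24.5, -58), (-24.0, -58)]
```

```bash
python3 - <<'E'
from h import *
q=down(TH+np.pi)
move_gripper(36,25); move_ptp([*T(-95,0),130],q); line_to([*T(-95,0),36]); move_gripper(0,30); st("knob")
line_to([*T(-92.5,0),36],20); pause(0.2); st("pushed"); print((np.array(current_tcp_pos()[:2])-PL)@EX)
move_gripper(34); line_to([*T(-95,0),150])
def arc(d): a=np.radians(d); return [*T(12+75*np.sin(a),-85.3),123+75*np.cos(a)-9]
q=down(TH)
if solve_ik(arc(-35),q) is None: q=down(TH+np.pi)
p=arc(-35); move_gripper(38,25)
move_ptp([p[0],p[1],270],q); line_to(p,100); st("ball"); move_gripper(0,25); st("gripped")
for d in range(-25,46,10): line_to(arc(d),60); st(d)
line_to(arc(46.8),30); pause(0.2); st("end")
move_gripper(36); p=current_tcp_pos(); line_to([p[0],p[1],290],120); st("up")
a=TH+np.pi; t=PL-75*EX*-1
move_ptp([*t,300],down(a)); v=View("wrist","f1")
b=blob(v.im,v.proj([*T(65,-85),176])[0],"black"); print(v.proj([*T(65,-85),176]),b and b[0])
move_ptp([450,225,300],down(0)); View("wrist","f3"); View("side","f2"); st()
E
python3 -c "
import cv2,numpy as np
r=lambda n,a:cv2.resize(a,(390,290))
g=lambda n:cv2.imread('pics/%s.png'%n)
cv2.imwrite('pics/v5.png',np.vstack([np.hstack([r(0,g('f1')[:240,110:440]),r(0,g('f2')[80:230,240:440])]),np.hstack([r(0,g('f3')[:240,110:440]),r(0,g('f2')[100:400])])]))"
```

```text
knob t111.9 w11.1 ff 30.0 F [-0.4  1.1  4.3] p [ 528.  -169.1   36.5]
pushed t112.4 w11.1 ff 30.0 F [-8.  11.9 13.5] p [ 528.  -169.2   36.3]
-94.65350139110244
ball t118.2 w38.0 ff 0.0 F [0.6 0.9 0.3] p [ 533.3 -275.8  176.2]
gripped t118.6 w20.1 ff 25.0 F [-0.   1.9  2.9] p [ 533.2 -275.5  175.9]
-25 t119.0 w20.4 ff 25.0 F [0.1 3.8 2.3] p [ 542.4 -281.9  182. ]
-15 t119.3 w20.3 ff 25.0 F [ 1.5  3.4 -0.2] p [ 552.8 -288.8  186.3]
-5 t119.7 w20.1 ff 25.0 F [ 1.6  4.3 -1.3] p [ 563.4 -296.   188.6]
5 t120.1 w20.4 ff 25.0 F [ 2.1  3.6 -0.3] p [ 574.2 -303.4  188.7]
15 t120.4 w20.3 ff 25.0 F [2.2 2.9 1.1] p [ 584.9 -310.8  186.7]
25 t120.8 w20.5 ff 25.0 F [3.2 2.6 1.6] p [ 595.3 -317.8  182.3]
35 t121.2 w20.3 ff 25.0 F [4.3 0.1 4.2] p [ 605.  -324.4  175.7]
45 t121.5 w20.1 ff 25.0 F [ 4.9 -0.2  4.1] p [ 613.2 -330.1  167.3]
end t122.0 w20.0 ff 25.0 F [ 5.5 -0.3  3.6] p [ 614.5 -330.8  165.9]
up t123.7 w36.1 ff 0.0 F [ 0.4 -0.  -0.1] p [ 613.  -330.2  288.9]
[[179.56420942 190.62851559]] [178.90932642 190.48445596]
 t129.0 w36.0 ff 0.0 F [-0.6  0.3  0.1] p [450.2 224.8 299.9]
```

View pics/v5.png

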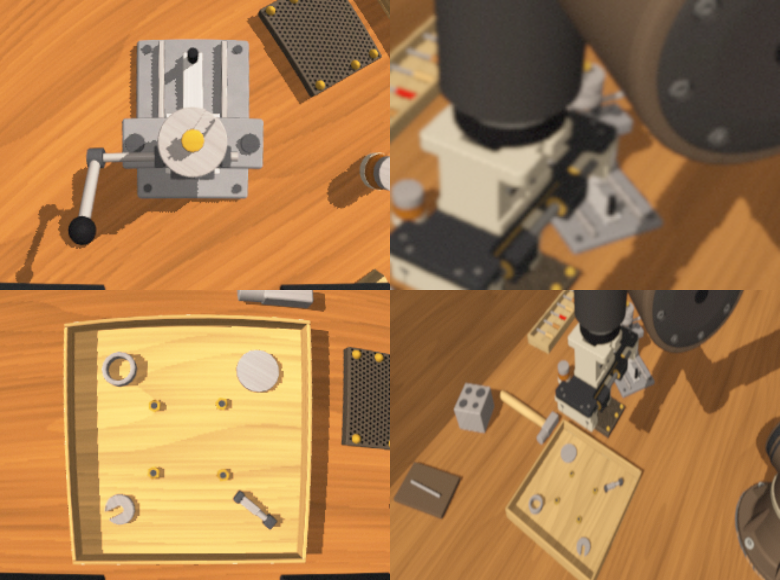

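```bash
python3 -c "
from plant import *
print(close_job())"
```

```text
the job is handed in; nothing more can be done
None
```

The job is handed in: the shell stands dome-up in its nest with the shuttle home, and all five large weights are on the stem with their slots aimed 55° apart. The lever went over last, and the small weight and other parts are still in the tray; no result came back, and the lever's end position was confirmed only from the camera (about 45°), not felt at its stop.

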